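# Close the drive cover and mesh the feed wheel on its splined shaft

### The job

Get the feeder drive ready: first push the drive unit's hinged cover down past its catch until it is fully shut, with the shaft standing up through the cover's opening. Then pick up the toothed wheel with the square hub and cross-shaped bore, turn it until its bore meshes with the four splines of the shaft, and slide it all the way down against the spring collar until it sits on the steel rim. Finish while still holding the wheel pressed fully home - do not let go, the spring would lift it - and leave everything else on the table where it is.

Things in the scene. Friction and masses are not known exactly. Their poses are not given: they have to be found in the camera images.
- drive: Drive unit, fixed to the table: aluminium box 160 (x) x 130 (y) x 58 mm high, open on top apart from its cover. Origin: centre of its underside, on the table; z up. The splined shaft's axis is the vertical line through the origin. The cover's hinge is along the +x side, its free edge and catch on the -x side.
- cover (a joint): Angle of the drive's hinged cover, rad: 0 = fully shut (flat, top surface 66.5 mm above the table), grows as it opens upward, at most 1.25. Its stiff hinge stays where left; about 2 N at the free edge moves it. A spring catch there stops it at about 0.07 rad; about 7 N pressed down near the free edge takes it past; push on to 0, it stays shut. Ajar, it is in the wheel's way.
- cover_edge (a point): Point on the cover's top surface where to press: on the solid strip near the free edge, 145 mm from the hinge and midway across. Its x axis points along the cover towards the hinge, z out of the cover's top (moves and tilts with the cover).
- seat (a point): Point on the shaft's axis at the height of the steel rim's top, 72 mm above the table (5.5 mm above the shut cover); axes as the drive's. The rim is 60 mm in diameter. The wheel's underside lies here when the wheel is home.
- shaft_tip (a point): Tip of the upright steel shaft, on its axis, 32 mm above the rim; z up. The shaft is a cross of four splines: two crossed bars 32 mm long, 8 mm wide, along this point's x and y, straight up to 28 mm above the rim, then roof-shaped to the tip. It stands at any angle (same every 90 degrees); a stiff motor holds it: turns only above about 0.35 N m.
- collar (a joint): Travel of the spring collar (dark steel disc 48 mm in diameter around the shaft), m: 0 = up, its top 12 mm above the rim; 0.012 = pushed down level with the rim. Spring force about 4 N at the top, 10 N at the bottom, so the wheel's weight alone does not push it down.
- wheel: Feed wheel, loose, white plastic, 0.11 to 0.22 kg, flat on the table, hub up. Toothed disc 98 mm across, 10 mm thick, with a square hub 44 x 44 mm; 46 mm high overall. Cross-shaped bore right through: slots along x and y, each 37 mm long, 10.4 mm wide. Origin: centre of the underside; z up; hub faces square to x and y (same every 90 degrees). Grip two opposite hub faces.
- idler: A bystander: toothed disc of the same size and colour, but with a round hub 44 mm in diameter and a round bore. Does not fit; leave it. Origin: centre of its underside.
- lens: A bystander: black camera lens with a metal mount, 42 mm in diameter, 45 mm high, standing. Origin: centre of its underside.
- bearing: A bystander: steel ring 42 mm in diameter, 12 mm high, lying flat. Origin: centre of its underside.
- driver: A bystander: screwdriver lying on the table along its x axis. Origin: its underside.
- bracket: A bystander: aluminium L-shaped bracket, 60 x 40 x 53 mm, on the table. Origin: centre of its underside.
- cover_axis (a point): Middle of the cover's hinge axis (fixed, axes as the drive's; the axis runs along y), 63.5 mm above the table. The cover is a grey plate 6 mm thick, 134 mm wide, reaching 170 mm from here (to -x when shut), with a 66 mm square opening from 47 to 113 mm from here that passes over the shaft and rim.
Mind the look-alikes: they are no part of the job. What is shaped like the wheel but black is not meant.

How it is judged:
By the outcome, as a careful person would: the job done as asked, in the order asked, and still so for the second after the job is handed in, while the arm keeps its last pose, push and grip.
It also fails if it takes over 48 s, if anything falls off the work surface, if the arm or the gripper's body presses on something with over 40 N, if the wrist force passes 120 N, or if a joint passes its speed limit or range.

### The arm

A 6-joint arm with a two-finger parallel gripper is mounted at the origin on the work surface. World frame = base frame: x ahead of the robot, y to its left, z up, the work surface at z = 0. Lengths are in m, angles in rad, forces in N, time in s.
With the tool pointing down it reaches from about 0.3 to 0.775 m from the base axis. Payload 14.6 kg.
Tool frame: the origin (TCP) lies on the centre line of the jaws, within the pads' length; the fingertips stand 14 mm ahead of it and the grasp point (between the pads) lies 5 mm behind it; x points along the fingers, y is the direction in which the jaws open and shut, and the axes are right-handed (so a half turn about x gives the same grasp; the last joint's range is limited). The gripper opens to 94 mm and grips with 3 to 60 N. Pads are 16 mm wide; open, the fingers measure 119 mm over their backs; the gripper's body (75 mm by 177 mm) begins 78 mm behind the grasp point.
Start: joints at [1.237, 0.3, 1.521, -0, 1.321, -0.067], TCP at [0.145, 0.531, 0.219] pointing down, gripper open.
Joint ranges: [-3.03, 3.03], [-0.79, 2.21], [0.23, 2.52], [-1.04, 4.18], [0, 3.07], [-2.55, 2.55]. Speed limits (rad/s): [2.22, 2.22, 2.57, 3.14, 3.14, 3.14].

### API

Orientations are given as [roll, pitch, yaw] about the fixed x, y, z axes, in that order (R = Rz(yaw) Ry(pitch) Rx(roll)).
In Python, from station import * gives the robot as it stands. The module is installed in compiled form; this text tells all that it offers.
- The arm moves only by the shell command python3 -m handwheel 'ROWS' [FORCE]. ROWS is JSON, a list of rows, each a list of 3 entries, a list of its own where there are three numbers: the shift along the tool's x, y, z in mm, then the turn about the tool's x in rad, then the gripper command: -1 is fully open, 1 is shut, values between are in proportion. In form: [[[dx, dy, dz], spin, gripper], ...]. A call has exactly 5 rows; each row is the pose to reach, as a shift and turn from the pose measured when the call began, along the tool's axes at that moment; what a row does not reach only later rows make up. A row lasts 1/10 s, in which the tool goes at most 50 mm and 8.59 degrees, less where a joint would pass 70% of its speed; a pose out of reach is approached as far as the arm can. A call with a gripper value outside its range is refused whole. The fingers move at their own pace and stop on an object; FORCE is the grip in N (left out, the last holds). Time passes only in rows, so rows that repeat a pose let the fingers close, or fill a call up. It gives the time, the measured TCP pose, the force and the opening at its end, in the units of the state.
- get_obs(): the state, without advancing time (a new reading comes with each control period).
- camera(name): name is "scene" or "top" or "wrist"; returns (picture, depth): 480x640x3 uint8, blue, green, red; 480x640 float32, m along the optical axis (not along the pixel's ray), 0 where there is no reading.
- camera_info(name): a dict with "fx", "fy", "cx", "cy" (pixels), "extrinsics" (4x4, takes a point from camera to world coordinates). Camera axes: x right, y down, z forward; pixel columns grow to the right and rows downward; lengths in m; the calibration is good to about 2 mm. The wrist camera is an equidistant fisheye: a pixel r from the principal point sees the ray r / f radians off the axis. A picture is of the moment at which its call begins: read the wrist's pose just before it. camera_info takes no time and is no camera call; for the wrist camera it gives the pose at the moment of the call.
- hand_in(): hands the job in, once; it reports no verdict.
The state is a dict: "time_s": time; "qpos": joint angles; "joint_vel": joint speeds; "tau": joint torques, N m; "ee_pos": TCP position; "eef_rot": TCP orientation; "force": force on the tool from outside, world axes, zero at the start; "moment": the same for the moment, N m; "grip_width": finger opening in m.
Only numpy, scipy, OpenCV 4.12 (cv2) and the standard library are available. Lean on these libraries where they do the work, as an engineer would, in place of code of your own. Each camera call takes 0.05 s, during which the arm holds its last target. There are 200 camera calls.

## Working session

There is one attempt and no reset: what is moved stays moved. The work goes in short steps, Python scripts to look and compute and a shell command to move; the robot and the scene stay as the last step left them, time stands still between calls to the robot, and variables do not carry over. Pictures are saved under pics/ and viewed, about 8 in all and at most 12, crops included, and the job is handed in when it is done.

```bash
mkdir -p pics; python3 - <<'E'
from station import *
import cv2,numpy as np
o=get_obs();print({k:np.round(v,3) for k,v in o.items()})
for n in("top","scene"):
    p,d=camera(n);cv2.imwrite(f"pics/{n}0.png",p);np.save(f"{n}0.npy",d)
    i=camera_info(n);print(n,{k:np.round(v,3) for k,v in i.items()})
E
```

```text
{'time_s': np.float64(0.0), 'qpos': array([ 1.237,  0.3  ,  1.522,  0.   ,  1.321, -0.067]), 'joint_vel': array([ 0.001,  0.001,  0.001, -0.001, -0.   , -0.001]), 'tau': array([ 4.0000e-03, -5.3181e+01, -3.5273e+01,  7.1000e-02,  2.4000e-02,
       -0.0000e+00]), 'ee_pos': array([0.145, 0.53 , 0.219]), 'eef_rot': array([-1.638,  1.57 , -1.904]), 'force': array([ 0.108,  0.262, -0.774]), 'moment': array([-0.006,  0.021,  0.018]), 'grip_width': np.float64(0.094)}
top {'fx': np.float64(463.621), 'fy': np.float64(463.621), 'cx': np.float64(321.326), 'cy': np.float64(242.32), 'extrinsics': array([[ 0.012, -0.987,  0.163,  0.422],
       [-1.   , -0.015, -0.021,  0.084],
       [ 0.023, -0.163, -0.986,  0.89 ],
       [ 0.   ,  0.   ,  0.   ,  1.   ]])}
scene {'fx': np.float64(584.238), 'fy': np.float64(584.238), 'cx': np.float64(305.727), 'cy': np.float64(238.493), 'extrinsics': array([[ 0.486,  0.565, -0.667,  1.245],
       [ 0.874, -0.308,  0.377, -0.335],
       [ 0.007, -0.766, -0.643,  0.753],
       [ 0.   ,  0.   ,  0.   ,  1.   ]])}
```

View pics/top0.png

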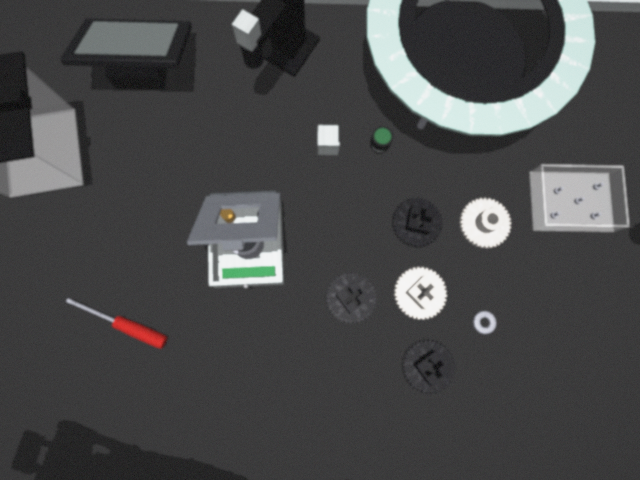

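View pics/scene0.png

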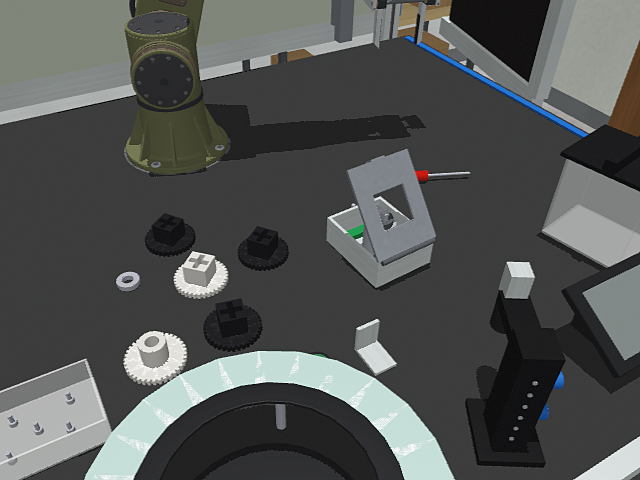

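Top view: the white square-hub wheel is at (421,293), the idler at (486,222) and the drive at (245,240). The cover stands open, with its hinge on the upper (+x) side.

```bash
cat > h.py <<'E'
from station import *
import cv2,numpy as np
def world(n,d):
    i=camera_info(n);v,u=np.mgrid[:480,:640];E=np.array(i["extrinsics"])
    P=np.stack([(u-i["cx"])/i["fx"]*d,(v-i["cy"])/i["fy"]*d,d],-1)
    return P@E[:3,:3].T+E[:3,3]
def rect(pts):
    r=cv2.minAreaRect((pts[:,:2]*1000).astype(np.float32));return np.round(r[0],1),np.round(r[1],1),round(r[2],1)
E
python3 - <<'E'
from h import *
for n,wb,db in(("top",(385,455,255,330),(180,300,180,300)),("scene",(165,240,240,305),(320,445,145,295))):
    W=world(n,np.load(n+"0.npy"));p=cv2.imread(f"pics/{n}0.png")
    def box(b):return W[b[2]:b[3],b[0]:b[1]].reshape(-1,3),p[b[2]:b[3],b[0]:b[1]].reshape(-1,3)
    w,c=box(wb);m=(c.min(1)>110)
    hub=w[m&(w[:,2]>.041)&(w[:,2]<.05)];disc=w[m&(w[:,2]>.004)]
    print(n,"hub",len(hub),rect(hub),np.median(hub[:,2]),"disc",rect(disc))
    w,c=box(db)
    up=w[(w[:,2]>.085)];ctr=np.median(up,0)
    for k in range(4):
        _,_,V=np.linalg.svd(up-up.mean(0),full_matrices=False);nn=V[2]*np.sign(V[2][2]);r=(up-up.mean(0))@nn;up=up[abs(r)<.004]if k else up[abs(r)<.01]
    print(" cover n",nn.round(3),"tilt",np.arccos(nn[2]).round(3),"dir",np.degrees(np.arctan2(nn[1],nn[0])).round(1),"mean",up.mean(0).round(4),"zmax",up[:,2].max().round(3),len(up))
    ax=np.r_[nn[:2]/np.hypot(*nn[:2])];b=np.r_[-ax[1],ax[0]]
    print(" lateral range",np.percentile(up[:,:2]@b,[.5,99.5]).round(4), "axis range",np.percentile(up[:,:2]@ax,[.5,99.5]).round(4))
    rim=w[(w[:,2]>.054)&(w[:,2]<.061)];print(" rim",len(rim),rect(rim))
    al=w[(w[:,2]>.01)];print(" all",rect(al))
    print(" ext rim: along ax",np.percentile(rim[:,:2]@ax,[1,99]).round(4)," lat",np.percentile(rim[:,:2]@b,[1,99]).round(4))
E
```

```text
top hub 430 (array([ 473.9, -124.3]), array([44.4, 44.9]), 44.5) 0.04597624575606113 disc (array([472.3, -44.4]), array([ 94.9, 258.3]), 1.1)
 cover n [0.784 0.051 0.619] tilt 0.904 dir 3.7 mean [0.5694 0.2094 0.1607] zmax 0.19 1004
 lateral range [0.1025 0.2361] axis range [0.56   0.6101]
 rim 635 (array([564.6, 205.6]), array([175.4, 130.1]), 2.8)
 all (array([530.2, 196.4]), array([267.1, 161. ]), 15.1)
 ext rim: along ax [0.4915 0.6247]  lat [0.1044 0.2343]
scene hub 385 (array([ 474.2, -121.6]), array([46.4, 48.2]), 43.3) 0.045448789546099544 disc (array([ 834.7, -240.5]), array([ 96.5, 839.3]), 71.7)
 cover n [0.77  0.26  0.583] tilt 0.949 dir 18.7 mean [0.5748 0.2067 0.1545] zmax 0.202 253
 lateral range [-0.0205  0.0333] axis range [0.5775 0.661 ]
 rim 593 (array([564.5, 208.4]), array([175.4, 134.6]), 3.8)
 all (array([771.3,   8. ]), array([ 207.4, 1158.3]), 45.8)
 ext rim: along ax [0.5098 0.697 ]  lat [-0.0646  0.0974]
```

```bash
cat >> h.py <<'E'
from scipy.spatial.transform import Rotation as R
def delta(x,y,z,jaw=None):
    """tool-axes shift (mm) to a world TCP target and spin to bring the jaw axis to yaw jaw (deg, mod 180)"""
    o=get_obs();M=R.from_euler("xyz",o["eef_rot"]).as_matrix()
    print("t",round(float(o["time_s"]),2),"pos",o["ee_pos"].round(4),"F",np.round(o["force"],1),"M",np.round(o["moment"],2),"w",round(float(o["grip_width"]),4),"q6",o["qpos"][5].round(2),"toolx",M[:,0].round(3))
    cur=np.degrees(np.arctan2(M[1,1],M[0,1]));s=""
    if jaw is not None:
        dy=(jaw-cur+90)%180-90; s=f"spin {np.radians(dy)*(-1 if M[2,0]<0 else 1):.3f}"
    print("jaw yaw",round(cur,1),"shift",(M.T@(np.array([x,y,z])-o["ee_pos"])*1000).round(1),s)
E
python3 -c "
from h import *
a=np.radians(3.3);ax=np.array([np.cos(a),np.sin(a)]);c=np.array([.561,.206])
for al in(.59,):
  p=c+(al-.573)*ax;delta(*p,.25,None);delta(*p,.25,93);delta(.474,-.123,.25,44.5);delta(.474,-.123,.25,134.5)
"
```

```text
t 0.1 pos [0.1449 0.5303 0.219 ] F [ 0.7 -0.1 -1.2] M [ 0.06 -0.04 -0.08] w 0.0943 q6 -0.07 toolx [-0.    -0.001 -1.   ]
jaw yaw 74.7 shift [ -30.9 -197.8  503. ] 
t 0.1 pos [0.1449 0.5303 0.219 ] F [ 0.7 -0.1 -1.2] M [ 0.06 -0.04 -0.08] w 0.0943 q6 -0.07 toolx [-0.    -0.001 -1.   ]
jaw yaw 74.7 shift [ -30.9 -197.8  503. ] spin -0.319
t 0.1 pos [0.1449 0.5303 0.219 ] F [ 0.7 -0.1 -1.2] M [ 0.06 -0.04 -0.08] w 0.0943 q6 -0.07 toolx [-0.    -0.001 -1.   ]
jaw yaw 74.7 shift [ -30.5 -543.5  489.7] spin 0.527
t 0.1 pos [0.1449 0.5303 0.219 ] F [ 0.7 -0.1 -1.2] M [ 0.06 -0.04 -0.08] w 0.0943 q6 -0.07 toolx [-0.    -0.001 -1.   ]
jaw yaw 74.7 shift [ -30.5 -543.5  489.7] spin -1.044
```

```bash
python3 -m handwheel '[[[-40,-15,38],-0.06,1],[[-40,-34,84],-0.12,1],[[-40,-52,132],-0.18,1],[[-40,-70,178],-0.25,1],[[-40,-90,228],-0.32,1]]' 20; python3 -c "
from h import *
delta(.578,.207,.26,93)"
```

```text
time_s: 0.6
ee_pos: [0.3349, 0.3876, 0.259]
eef_rot: [-2.008, 1.57, -1.951]
force: [0.6, 2.0, 0.1]
grip_width: 0.0568
t 0.6 pos [0.3349 0.3876 0.259 ] F [0.6 2.  0.1] M [0.03 0.01 0.02] w 0.0568 q6 -0.84 toolx [-0.    -0.001 -1.   ]
jaw yaw 93.2 shift [  -1.  -194.   232.6] spin 0.004
```

```bash
python3 -m handwheel '[[[0,-35,34],0,1],[[0,-50,50],0,1],[[0,-60,100],0,1],[[0,-70,150],0,1],[[0,-75,200],0,1]]' ; python3 -c "
from h import *
delta(.578,.207,.26,93)"
```

```text
time_s: 1.1
ee_pos: [0.5384, 0.3231, 0.2589]
eef_rot: [-2.001, 1.57, -1.946]
force: [0.1, 0.4, -0.4]
grip_width: 0.0178
t 1.1 pos [0.5384 0.3231 0.2589] F [ 0.1  0.4 -0.4] M [ 0.08 -0.01 -0.01] w 0.0178 q6 -1.14 toolx [-0.    -0.001 -1.   ]
jaw yaw 93.2 shift [  -1.  -118.1   33.1] spin 0.003
```

```bash
python3 -m handwheel '[[[0,-45,7],0,1],[[0,-90,14],0,1],[[0,-117,20],0,1],[[25,-117,20],0,1],[[50,-117,20],0,1]]' ; python3 - <<'E'
from h import *
delta(.563,.206,.205,93)
p,d=camera("scene");cv2.imwrite("pics/s1.png",p[90:350,280:500].repeat(2,0).repeat(2,1))
E
```

```text
time_s: 1.6
ee_pos: [0.5652, 0.2064, 0.2085]
eef_rot: [-1.295, 1.57, -1.24]
force: [-0.2, 0.3, 0.5]
grip_width: 0.0003
t 1.6 pos [0.5652 0.2064 0.2085] F [-0.2  0.3  0.5] M [ 0.06 -0.08 -0.06] w 0.0003 q6 -1.34 toolx [ 0.    -0.001 -1.   ]
jaw yaw 93.1 shift [ 3.5 -0.2 -2.2] spin 0.002
```

View pics/s1.png

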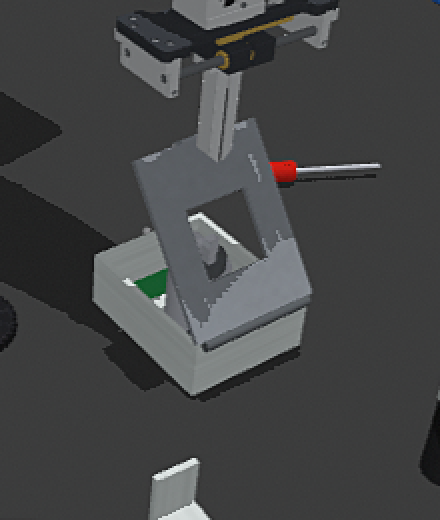

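Fingers closed, just over the solid strip near the free edge (crop ~(215,155)). Next, sweep down along the arc.

```bash
python3 -m handwheel '[[[15,0,-6],0,1],[[25,0,-14],0,1],[[36,0,-24],0,1],[[47,0,-32],0,1],[[60,0,-40],0,1]]' ; python3 -m handwheel '[[[12,0,-8],0,1],[[25,0,-14],0,1],[[38,0,-18],0,1],[[46,0,-21],0,1],[[50,0,-22],0,1]]'; python3 - <<'E'
from h import *
delta(.497,.2023,.0805,93)
E
```

```text
time_s: 2.15
ee_pos: [0.5233, 0.2042, 0.1441]
eef_rot: [-2.736, 1.565, -2.68]
force: [0.2, -0.2, 1.6]
grip_width: 0.0008
time_s: 2.65
ee_pos: [0.5008, 0.2029, 0.0939]
eef_rot: [-2.751, 1.564, -2.696]
force: [-0.2, -0.4, 1.0]
grip_width: 0.0005
t 2.65 pos [0.5008 0.2029 0.0939] F [-0.2 -0.4  1. ] M [-0.02 -0.03 -0.  ] w 0.0005 q6 -1.31 toolx [-0.006 -0.003 -1.   ]
jaw yaw 93.2 shift [13.5 -0.4 -3.7] spin 0.003
```

```bash
python3 -m handwheel '[[[4,0,-2],0,1],[[8,0,-3],0,1],[[12,0,-4],0,1],[[15,0,-4],0,1],[[16,0,-4],0,1]]' ; python3 - <<'E'
from h import *
delta(.497,.2023,.0805,93)
E
```

```text
time_s: 3.15
ee_pos: [0.4971, 0.2029, 0.0799]
eef_rot: [-2.725, 1.565, -2.669]
force: [-10.8, -3.7, 32.9]
grip_width: 0.0005
t 3.15 pos [0.4971 0.2029 0.0799] F [-10.8  -3.7  32.9] M [-0.81  2.22 -0.02] w 0.0005 q6 -1.31 toolx [-0.005 -0.002 -1.   ]
jaw yaw 93.2 shift [-0.6 -0.6 -0.1] spin 0.003
```

Cover bottomed out (tip z 0.066, 33 N). Retreat and look.

```bash
python3 -m handwheel '[[[-10,0,0],0,-1],[[-45,0,0],0,-1],[[-90,0,0],0,-1],[[-115,0,0],0,-1],[[-120,0,0],0,-1]]' ; python3 - <<'E'
from h import *
delta(.474,-.123,.15,44.5);delta(.474,-.123,.15,134.5)
i=camera_info("wrist");print({k:np.round(v,3) for k,v in i.items()})
p,d=camera("wrist");cv2.imwrite("pics/w2.png",p);np.save("w2.npy",d);np.save("w2E.npy",i["extrinsics"])
for n in("top","scene"):
    p,d=camera(n);W=world(n,d);cv2.imwrite(f"pics/{n}2.png",p);np.save(n+"2.npy",d)
    q=W[(abs(W[...,0]-.561)<.1)&(abs(W[...,1]-.206)<.09)&(W[...,2]>.06)&(W[...,2]<.072)];print(n,len(q),rect(q),np.percentile(q[:,2],[5,50,95]).round(4))
E
```

```text
time_s: 3.65
ee_pos: [0.4985, 0.2035, 0.2031]
eef_rot: [-2.17, 1.57, -2.115]
force: [0.3, 0.8, -0.7]
grip_width: 0.0371
t 3.65 pos [0.4985 0.2035 0.2031] F [ 0.3  0.8 -0.7] M [ 0.05 -0.08 -0.  ] w 0.0371 q6 -1.31 toolx [-0.001 -0.001 -1.   ]
jaw yaw 93.2 shift [  53.4 -324.6  -42.5] spin 0.850
t 3.65 pos [0.4985 0.2035 0.2031] F [ 0.3  0.8 -0.7] M [ 0.05 -0.08 -0.  ] w 0.0371 q6 -1.31 toolx [-0.001 -0.001 -1.   ]
jaw yaw 93.2 shift [  53.4 -324.6  -42.5] spin -0.721
{'fx': np.float64(371.648), 'fy': np.float64(371.648), 'cx': np.float64(323.231), 'cy': np.float64(240.979), 'extrinsics': array([[-0.055,  0.96 ,  0.274,  0.419],
       [ 0.998,  0.053,  0.015,  0.198],
       [-0.   ,  0.274, -0.962,  0.369],
       [ 0.   ,  0.   ,  0.   ,  1.   ]])}
top 1519 (array([563. , 205.6]), array([178.6, 133.8]), 3.3) [0.0637 0.0662 0.0687]
scene 3802 (array([562.4, 208.7]), array([186.8, 137.9]), 4.0) [0.0633 0.0667 0.0691]
```

View pics/w2.png

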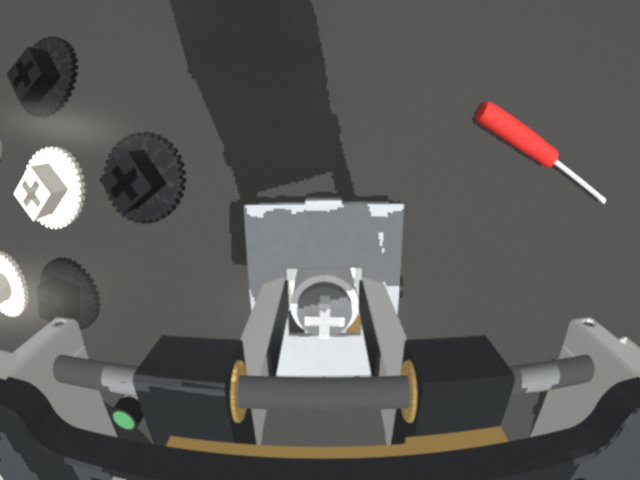

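Wrist view: cover flat (66.5 mm median), shaft cross at (324,320), roughly aligned with the image axes. Measuring its angle.

```bash
cat >> h.py <<'E'
def wworld(d,E,i=None):
    i=i or camera_info("wrist");v,u=np.mgrid[:480,:640];x=(u-i["cx"])/i["fx"];y=(v-i["cy"])/i["fy"];r=np.hypot(x,y)+1e-9
    t=np.tan(np.minimum(r,1.4))/r
    P=np.stack([x*t*d,y*t*d,d],-1);return P@E[:3,:3].T+E[:3,3]
def crossang(pts):
    "centre and angle (deg mod 90) of a cross by 4-fold moment"
    c=np.array(rect(pts)[0])/1000;c=np.mean(pts[:,:2],0)
    z=(pts[:,0]-c[0])+1j*(pts[:,1]-c[1]);m=np.abs(z)>.006
    return c,np.degrees(np.angle((z[m]**4).sum()))/4
E
python3 - <<'E'
from h import *
d=np.load("w2.npy");E=np.load("w2E.npy");W=wworld(d,E);p=cv2.imread("pics/w2.png")
def near(W,zl,zh,r=.025):return W[(np.hypot(W[...,0]-.561,W[...,1]-.206)<r)&(W[...,2]>zl)&(W[...,2]<zh)]
for n,w in(("wrist",W),("top",world("top",np.load("top2.npy"))),("scene",world("scene",np.load("scene2.npy")))):
    q=near(w,.095,.108);print(n,len(q), *( (crossang(q),rect(q),np.median(q[:,2])) if len(q)>8 else ()))
    q=near(w,.0695,.0745,.05);print("  rim",len(q),rect(q) if len(q)>8 else "")
c=p[260:370,230:420];cv2.imwrite("pics/w2c.png",cv2.resize(c,None,fx=4,fy=4,interpolation=cv2.INTER_NEAREST))
E
```

```text
wrist 716 (array([0.56100023, 0.20710296]), np.float64(0.9121067434486526)) (array([562.4, 207. ]), array([27.6, 27.9]), 46.0) 0.10128209400450033
  rim 888 (array([560.3, 207.3]), array([54.5, 59.4]), 1.6)
top 0
  rim 32 (array([580.7, 182.3]), array([19.7, 16.1]), 86.4)
scene 131 (array([0.56588665, 0.20633775]), np.float64(1.7736687195124832)) (array([563.1, 208.3]), array([28.4, 28.9]), 43.2) 0.10045839560465186
  rim 184 (array([567.7, 196.4]), array([86.7, 64.4]), 56.3)
```

View pics/w2c.png

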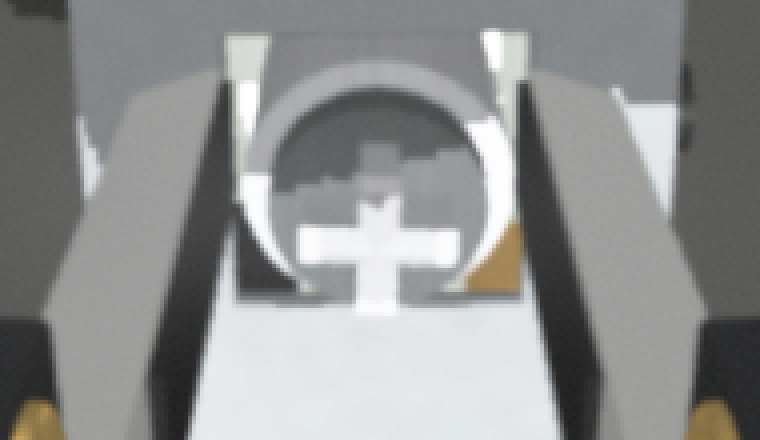

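```bash
python3 -m handwheel '[[[0,-35,-5],0.14,-1],[[0,-80,-10],0.28,-1],[[0,-125,-16],0.42,-1],[[0,-170,-22],0.56,-1],[[0,-215,-28],0.70,-1]]' ; python3 - <<'E'
from h import *
delta(.474,-.123,.14,44.5)
# shaft angle from bright bar in wrist image 2
d=np.load("w2.npy");E=np.load("w2E.npy");p=cv2.imread("pics/w2.png").min(2);W=wworld(d,E)
m=(p>215)&(W[...,2]>.096)&(W[...,2]<.106)&(np.hypot(W[...,0]-.562,W[...,1]-.207)<.022)
i=camera_info("wrist");v,u=np.nonzero(m)
x=(u-i["cx"])/i["fx"];y=(v-i["cy"])/i["fy"];r=np.hypot(x,y);D=np.stack([x*np.tan(r)/r,y*np.tan(r)/r,np.ones_like(r)],1)@E[:3,:3].T
P=E[:3,3]+D*((.1025-E[2,3])/D[:,2])[:,None]
for k in range(2):
    c=P[:,:2].mean(0);a=np.radians(3)
    ex=np.array([-np.sin(a),np.cos(a)]);ey=np.array([np.cos(a),np.sin(a)])
    s=(P[:,:2]-c)@ex;t=(P[:,:2]-c)@ey
print(len(P),rect(P),"centre",c,"ext s",s.min(),s.max(),"t",t.min(),t.max())
b=abs(s)>.006;print("bar y angle err",np.degrees(np.polyfit(s[b],t[b],1)[0]), "n",b.sum())
b=abs(t)>.006;print("bar x angle err",np.degrees(np.polyfit(t[b],s[b],1)[0]), "n",b.sum())
E
```

```text
time_s: 4.3
ee_pos: [0.4802, -0.0148, 0.1979]
eef_rot: [-2.215, 1.561, -2.865]
force: [0.3, -0.5, -0.7]
grip_width: 0.0892
t 4.3 pos [ 0.4802 -0.0148  0.1979] F [ 0.3 -0.5 -0.7] M [-0.06 -0.02 -0.  ] w 0.0892 q6 -1.02 toolx [-0.009 -0.003 -1.   ]
jaw yaw 52.8 shift [ 58.3 -89.5  60.9] spin 0.144
494 (array([561.8, 207.1]), array([26.4, 26.9]), 45.7) centre [0.56334518 0.2070671 ] ext s -0.015536070925443651 0.01595715598056933 t -0.011599735887235426 0.013563001937613105
bar y angle err 2.4064747640694804 n 196
bar x angle err -2.517292969779549 n 130
```

```bash
python3 -m handwheel '[[[5,-35,25],0.07,-1],[[15,-70,48],0.144,-1],[[30,-89,61],0.144,-1],[[40,-89,61],0.144,-1],[[40,-89,61],0.144,-1]]' ; python3 - <<'E'
from h import *
delta(.474,-.123,.027,44.5)
i=camera_info("wrist");E=np.array(i["extrinsics"]);p,d=camera("wrist");cv2.imwrite("pics/w3.png",p);np.save("w3.npy",d);np.save("w3E.npy",E)
W=wworld(d,E);r=np.hypot(W[...,0]-.474,W[...,1]+.123)
q=W[(r<.04)&(W[...,2]>.042)&(W[...,2]<.05)&(p.min(2)>60)];print("hub",len(q),rect(q),np.median(q[:,2]))
q=W[(r<.06)&(W[...,2]>.006)&(W[...,2]<.014)&(p.min(2)>110)];print("disc",len(q),rect(q))
E
```

```text
time_s: 4.8
ee_pos: [0.4734, -0.1222, 0.1558]
eef_rot: [-2.279, 1.557, -3.074]
force: [-0.1, 0.2, 0.5]
grip_width: 0.0939
t 4.8 pos [ 0.4734 -0.1222  0.1558] F [-0.1  0.2  0.5] M [-0.06 -0.01  0.01] w 0.0939 q6 -1.1 toolx [-0.013 -0.001 -1.   ]
jaw yaw 44.5 shift [128.8   1.1   2.1] spin -0.001
hub 2244 (array([ 473.8, -123.2]), array([44.4, 44.3]), 44.7) 0.04631361835819947
disc 5654 (array([ 474.1, -123.6]), array([97.5, 97.8]), 46.2)
```

View pics/w3.png

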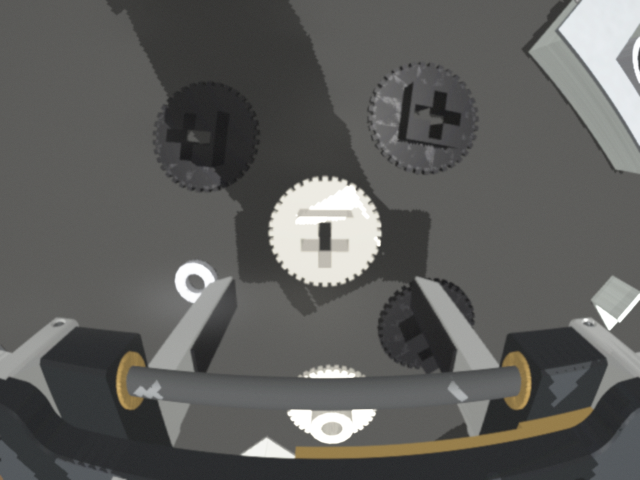

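Wrist view: wheel at (325,232), jaws clear of neighbours, hub at (473.9, −123.3) with yaw 44.7°. Descend and grip.

```bash
python3 -m handwheel '[[[25,0,1],0,-1],[[60,1,1],0,-1],[[95,1,2],0,-1],[[120,1,2],0,-1],[[127,1,2],0,-1]]'; python3 - <<'E'
from h import *
delta(.4739,-.1233,.028,44.6)
E
```

```text
time_s: 5.35
ee_pos: [0.4738, -0.1212, 0.0281]
eef_rot: [-2.329, 1.556, -3.121]
force: [0.1, 0.4, 0.2]
grip_width: 0.0939
t 5.35 pos [ 0.4738 -0.1212  0.0281] F [0.1 0.4 0.2] M [-0.01  0.01 -0.01] w 0.0939 q6 -1.1 toolx [-0.015 -0.    -1.   ]
jaw yaw 44.6 shift [ 0.1 -1.4  1.6] spin 0.001
```

```bash
python3 -m handwheel '[[[0,-1,1.5],0,-1],[[0,-1,1.5],0,0.2],[[0,-1,1.5],0,1],[[0,-1,1.5],0,1],[[0,-1,1.5],0,1]]' 45;  python3 -m handwheel '[[[0,-1,1.5],0,1],[[0,-1,1.5],0,1],[[0,-1,1.5],0,1],[[0,-1,1.5],0,1],[[0,-1,1.5],0,1]]'; python3 - <<'E'
from h import *
delta(.4739,-.1233,.028,44.6)
E
```

```text
time_s: 5.85
ee_pos: [0.4744, -0.123, 0.0287]
eef_rot: [-2.3, 1.557, -3.092]
force: [-0.1, -0.5, 0.1]
grip_width: 0.0653
time_s: 6.35
ee_pos: [0.4749, -0.1249, 0.0289]
eef_rot: [-2.285, 1.557, -3.077]
force: [-0.9, -0.8, 3.2]
grip_width: 0.0437
t 6.35 pos [ 0.4749 -0.1249  0.0289] F [-0.9 -0.8  3.2] M [-0.02  0.04  0.01] w 0.0437 q6 -1.1 toolx [-0.013 -0.001 -1.   ]
jaw yaw 44.6 shift [ 1.   0.4 -1.9] spin 0.000
```

```bash
python3 -m handwheel '[[[-15,0,0],0,1],[[-50,0,0],0,1],[[-95,0,0],0,1],[[-140,0,0],0,1],[[-160,0,0],0,1]]'; python3 - <<'E'
from h import *
delta(.562,.207,.20,0.8)
E
```

```text
time_s: 6.85
ee_pos: [0.4778, -0.1249, 0.1926]
eef_rot: [-2.119, 1.561, -2.911]
force: [-0.9, -0.1, -1.7]
grip_width: 0.0441
t 6.85 pos [ 0.4778 -0.1249  0.1926] F [-0.9 -0.1 -1.7] M [-0.03 -0.03 -0.02] w 0.0441 q6 -1.1 toolx [-0.009 -0.002 -1.   ]
jaw yaw 44.6 shift [  -8.9  293.  -177.1] spin 0.765
```

```bash
python3 -m handwheel '[[[-8,40,-24],0.10,1],[[-8,80,-48],0.22,1],[[-8,120,-72],0.34,1],[[-8,160,-96],0.46,1],[[-8,200,-120],0.58,1]]'; python3 - <<'E'
from h import *
delta(.562,.207,.195,0.8)
E
```

```text
time_s: 7.35
ee_pos: [0.5359, 0.1029, 0.1993]
eef_rot: [-1.532, 1.561, -2.909]
force: [-0.9, -0.4, -0.9]
grip_width: 0.0435
t 7.35 pos [0.5359 0.1029 0.1993] F [-0.9 -0.4 -0.9] M [-0.18  0.06 -0.01] w 0.0435 q6 -0.07 toolx [-0.01  -0.002 -1.   ]
jaw yaw 11.1 shift [  3.8  45.7 -97.1] spin 0.180
```

```bash
python3 -m handwheel '[[[0,20,-40],0.10,1],[[0,36,-78],0.18,1],[[2,46,-97],0.18,1],[[4,46,-97],0.18,1],[[4,46,-97],0.18,1]]'; python3 - <<'E'
from h import *
delta(.562,.207,.195,0.8)
i=camera_info("wrist");E=np.array(i["extrinsics"]);p,d=camera("wrist");cv2.imwrite("pics/w4.png",p)
W=wworld(d,E);o=get_obs();e=o["ee_pos"];print("after cam",e)
r=np.hypot(W[...,0]-e[0],W[...,1]-e[1])
for k in(0.18,):
    zt=e[2]-.0285+.046
    q=W[(r<.034)&(abs(W[...,2]-zt)<.005)&(p.min(2)>120)];print("hub top",len(q),rect(q) if len(q)>9 else"",np.median(q[:,2]),"expected z",zt)
    q=W[(r<.062)&(abs(W[...,2]-zt+.036)<.005)&(p.min(2)>100)];print("disc",len(q),rect(q),np.median(q[:,2]))
E
```

```text
time_s: 7.85
ee_pos: [0.5618, 0.2067, 0.1938]
eef_rot: [-1.325, 1.559, -2.881]
force: [-0.5, -1.1, -1.0]
grip_width: 0.0436
t 7.85 pos [0.5618 0.2067 0.1938] F [-0.5 -1.1 -1. ] M [-0.14  0.04 -0.03] w 0.0436 q6 0.28 toolx [-0.012 -0.003 -1.   ]
jaw yaw 0.8 shift [-1.2  0.2 -0.3] spin 0.001
after cam [0.56194567 0.20614758 0.19428319]
hub top 6757 (array([561.9, 208.7]), array([65.4, 45.1]), 0.8) 0.2111571132736683 expected z 0.21178319442694343
disc 9695 (array([561.4, 210.3]), array([95.5, 94.7]), 49.6) 0.17501169371482816
```

View pics/w4.png

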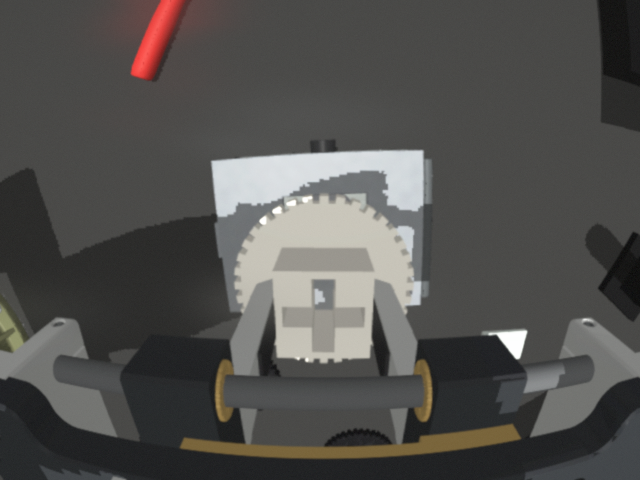

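Wheel held square in the jaws (hub at (323,315)), offset about 2 mm toward +y from the TCP. Correct for it and descend to just above the tip.

```bash
python3 -m handwheel '[[[15,0,2],0,1],[[35,0,2],0,1],[[50,0,2],0,1],[[54,0,2],0,1],[[54,0,2],0,1]]'; python3 - <<'E'
from h import *
delta(.5622,.205,.13,0.8)
i=camera_info("wrist");E=np.array(i["extrinsics"]);p,d=camera("wrist")
e=get_obs()["ee_pos"];W=wworld(d,E);r=np.hypot(W[...,0]-e[0],W[...,1]-e[1])
m=(r<.034)&(abs(W[...,2]-e[2]-.0175)<.004)&(abs(W[...,0]-e[0])<.021);q=W[m];print("hub",rect(q),np.median(q[:,2]))
sh=W[(r<.018)&(W[...,2]<e[2]-.02)&(W[...,2]>.09)];print("shaft seen",len(sh),sh.mean(0) if len(sh) else"", np.percentile(sh[:,:2],[2,98],axis=0) if len(sh)else"")
v,u=np.nonzero(m);c=p[max(v.min()-30,0):v.max()+30,u.min()-40:u.max()+40];cv2.imwrite("pics/w5.png",cv2.resize(c,None,fx=3,fy=3,interpolation=cv2.INTER_NEAREST)[:600,:800])
E
```

```text
time_s: 8.4
ee_pos: [0.5614, 0.2035, 0.1402]
eef_rot: [-1.324, 1.559, -2.882]
force: [0.2, 0.1, -0.6]
grip_width: 0.044
t 8.4 pos [0.5614 0.2035 0.1402] F [ 0.2  0.1 -0.6] M [-0.02  0.1  -0.03] w 0.044 q6 0.27 toolx [-0.012 -0.003 -1.   ]
jaw yaw 0.8 shift [10.2  1.  -1.5] spin -0.001
hub (array([561.7, 205.4]), array([42. , 45.4]), 0.2) 0.15751618769270517
shaft seen 327 [0.56279969 0.1937735  0.10700558] [[0.55625121 0.18589172]
 [0.56721121 0.20149906]]
```

View pics/w5.png

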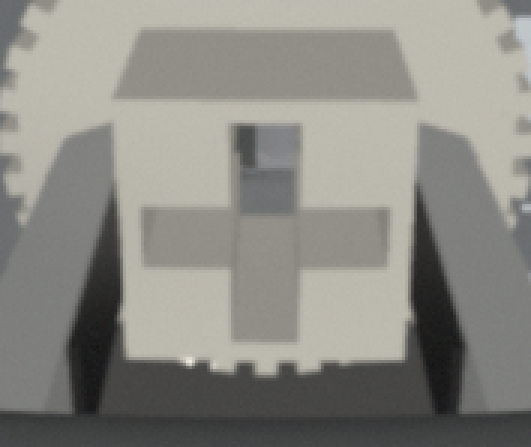

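```bash
python3 -m handwheel '[[[1,0.8,-1.5],0,1],[[3,0.8,-1.5],0,1],[[6,0.8,-1.5],0,1],[[9,0.8,-1.5],0,1],[[12,0.8,-1.5],0,1]]'; python3 - <<'E'
from h import *
delta(.5622,.205,.12,0.8)
E
```

```text
time_s: 8.95
ee_pos: [0.5622, 0.2052, 0.1286]
eef_rot: [-1.329, 1.56, -2.886]
force: [-0.2, -0.0, -0.6]
grip_width: 0.0437
t 8.95 pos [0.5622 0.2052 0.1286] F [-0.2 -0.  -0.6] M [-0.12  0.04 -0.05] w 0.0437 q6 0.27 toolx [-0.011 -0.003 -1.   ]
jaw yaw 0.8 shift [8.6 0.1 0.2] spin -0.000
```

```bash
python3 -m handwheel '[[[2,0,0],0,1],[[3,0,0],0,1],[[4,0,0],0,1],[[5,0,0],0,1],[[6,0,0],0,1]]'; python3 - <<'E'
from h import *
delta(.5622,.205,.12,0.8)
E
```

```text
time_s: 9.45
ee_pos: [0.5622, 0.2052, 0.1226]
eef_rot: [-1.33, 1.56, -2.888]
force: [-0.1, -0.3, -0.7]
grip_width: 0.0441
t 9.45 pos [0.5622 0.2052 0.1226] F [-0.1 -0.3 -0.7] M [-0.05  0.06 -0.  ] w 0.0441 q6 0.27 toolx [-0.01  -0.003 -1.   ]
jaw yaw 0.8 shift [ 2.6 -0.   0.2] spin -0.000
```

Meshed without any contact force; continue down.

```bash
python3 -m handwheel '[[[3,0,0],0,1],[[6,0,0],0,1],[[9,0,0],0,1],[[12,0,0],0,1],[[14,0,0],0,1]]' 60; python3 - <<'E'
from h import *
delta(.5622,.205,.1005,0.8)
E
```

```text
time_s: 9.95
ee_pos: [0.5621, 0.2052, 0.1086]
eef_rot: [-1.328, 1.56, -2.885]
force: [-2.0, -1.6, 3.9]
grip_width: 0.0442
t 9.95 pos [0.5621 0.2052 0.1086] F [-2.  -1.6  3.9] M [-0.17  0.5   0.09] w 0.0442 q6 0.27 toolx [-0.01  -0.003 -1.   ]
jaw yaw 0.8 shift [8.1 0.2 0.1] spin -0.000
```

```bash
python3 -m handwheel '[[[2,0,0],0,1],[[4,0,0],0,1],[[6,0,0],0,1],[[8,0,0],0,1],[[9,0,0],0,1]]' ; python3 - <<'E'
from h import *
delta(.5622,.205,.1005,0.8)
E
```

```text
time_s: 10.45
ee_pos: [0.5624, 0.2052, 0.101]
eef_rot: [-1.322, 1.561, -2.88]
force: [-9.4, -5.3, 22.0]
grip_width: 0.0432
t 10.45 pos [0.5624 0.2052 0.101 ] F [-9.4 -5.3 22. ] M [-0.53  1.74  0.09] w 0.0432 q6 0.27 toolx [-0.009 -0.002 -1.   ]
jaw yaw 0.8 shift [ 0.5 -0.2  0.2] spin -0.000
```

```bash
python3 - <<'E'
from h import *
i=camera_info("wrist");E=np.array(i["extrinsics"]);p,d=camera("wrist");e=get_obs()["ee_pos"];W=wworld(d,E)
r=np.hypot(W[...,0]-e[0],W[...,1]-e[1])
def plane(q):
    A=np.c_[q[:,:2]-e[:2],np.ones(len(q))];k=np.linalg.lstsq(A,q[:,2],rcond=None)[0];return "slope",k[:2].round(4),"z",k[2].round(4),len(q)
print("hub",plane(W[(r<.021)&(abs(W[...,2]-.118)<.005)]));print("disc",plane(W[(r>.03)&(r<.046)&(abs(W[...,2]-.082)<.005)]))
print("cover",plane(W[(r>.055)&(r<.09)&(abs(W[...,2]-.0665)<.006)]))
o=get_obs();print(o["force"],o["time_s"],o["ee_pos"])
q,_=camera("scene");cv2.imwrite("pics/s6.png",q[90:350,280:500].repeat(2,0).repeat(2,1))
E
```

```text
hub ('slope', array([-0.0037,  0.0112]), 'z', np.float64(0.1181), 3587)
disc ('slope', array([-0.0024, -0.0065]), 'z', np.float64(0.0825), 6769)
cover ('slope', array([-0.001 ,  0.0008]), 'z', np.float64(0.0668), 25762)
[-5.94325171 -2.24379751 13.82637516] 10.5 [0.56237008 0.20519197 0.10106723]
```

View pics/s6.png

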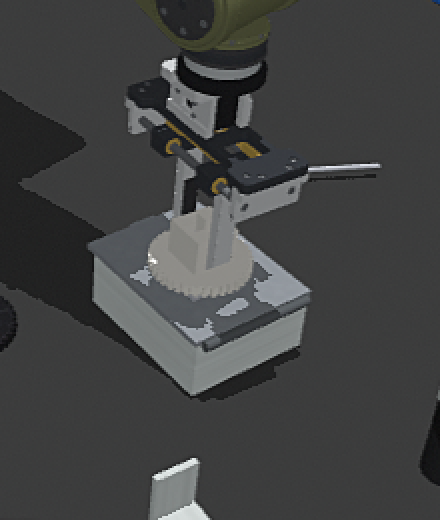

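Wheel sits flat on the rim, cover flat (scene crop ~(205,260)); hub top 118.1 mm, disc 82.5 mm (expected 118/82). Force relaxed to 14 N, so I'll press a bit more firmly.

```bash
python3 -m handwheel '[[[1,0,0],0,1],[[2,0,0],0,1],[[2.5,0,0],0,1],[[2.5,0,0],0,1],[[2.5,0,0],0,1]]' ; python3 - <<'E'
from h import *
delta(.5622,.205,.1005,0.8)
for k in range(4):
    i=camera_info("wrist");E=np.array(i["extrinsics"]);p,d=camera("wrist");o=get_obs();e=o["ee_pos"];print(o["force"].round(1),e.round(4),o["grip_width"].round(4))
W=wworld(d,E);r=np.hypot(W[...,0]-e[0],W[...,1]-e[1])
f=lambda a,b,z:np.median(W[...,2][(r>a)&(r<b)&(abs(W[...,2]-z)<.006)]).round(4)
print("hub",f(0,.021,.118),"disc",f(.03,.046,.082),"cover",f(.055,.09,.0665))
E
```

```text
time_s: 11.05
ee_pos: [0.5629, 0.2053, 0.1009]
eef_rot: [-1.359, 1.564, -2.917]
force: [-8.1, -3.5, 21.4]
grip_width: 0.0432
t 11.05 pos [0.5629 0.2053 0.1009] F [-8.1 -3.5 21.4] M [-0.3   1.85  0.12] w 0.0432 q6 0.27 toolx [-0.007 -0.002 -1.   ]
jaw yaw 0.8 shift [ 0.4 -0.7  0.3] spin -0.000Traceback (most recent call last):
  File "<stdin>", line 4, in <module>
AttributeError: 'float' object has no attribute 'round'
```

```bash
python3 - <<'E'
from h import *
for k in range(5):
    i=camera_info("wrist");E=np.array(i["extrinsics"]);p,d=camera("wrist");o=get_obs();e=o["ee_pos"];print(o["force"].round(1),e.round(4),o["grip_width"])
W=wworld(d,E);r=np.hypot(W[...,0]-e[0],W[...,1]-e[1])
f=lambda a,b,z:np.median(W[...,2][(r>a)&(r<b)&(abs(W[...,2]-z)<.006)]).round(4)
print("hub",f(0,.021,.118),"disc",f(.03,.046,.082),"cover",f(.055,.09,.0665))
E
```

```text
[-8.2 -4.3 22.4] [0.5629 0.2054 0.1009] 0.04329880897411821
[-7.6 -4.1 22.5] [0.563  0.2053 0.1009] 0.04376034969953389
[-8.1 -3.  22. ] [0.5629 0.2053 0.1009] 0.043528315340271816
[-7.1 -3.2 22. ] [0.563  0.2053 0.1009] 0.04368401398906813
[-7.6 -3.6 22.5] [0.563  0.2053 0.1009] 0.04376478993955306
hub 0.1184 disc 0.0824 cover 0.0668
```

```bash
python3 -c "
from station import *
print(hand_in())"
```

```text
the job is handed in; nothing more can be done
None
```

The cover is shut, and the square-hub wheel is on the shaft and held pressed home. The job was handed in at about 11.3 s of the 48 s allowed; no verdict is reported.

**What I did:** I swept the cover down along its arc with closed fingers, past the catch, until it bottomed out at 33 N. I then gripped the wheel by two hub faces and turned it to the shaft's angle, about 0.8° as measured. It slid down the splines without resistance, then against the collar onto the rim.

**Last checks:**
- **Press:** the push held steady at about 22 N over the last 0.25 s, against about 10 N of spring force. Extra push moved the wheel only about 0.2 mm, so it is against the rim.
- **Heights:** by wrist-camera depth, the hub top was at 118.4 mm (118 expected), the disc top at 82.4 mm (82 expected) and the cover at 66.8 mm (66.5 expected). The disc stood 15.6 mm above the cover (15.5 expected).

**Small disagreements:**
- The grip was about 2 mm off the hub's centre, from a repeated shift while closing; I corrected for this before descending.
- The tool stayed tilted by about 0.4°, with 8 N of side force while pressing.
- The shaft angle first looked like 3° in the picture but measured 0.5–0.9°, and the fit confirmed the measurement.

Nothing else was touched, as far as the forces and pictures showed.

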